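Put the slicer's portion spacers back in their narrowing rack

TASK

Two white portion spacers for the cheese slicer stand on the counter among the cheeses. Put each one upright into its own slot of the wooden rack, the narrowest slot that takes its thickness, and push it down past the sprung bar until it is fully home on the slot's floor; the rack gives on its soft mounts, so go by feel and do not force it. Leave the spacer that is already in the rack fully home and do not knock the cheeses about.

Things in the scene. Friction and masses are not known exactly. Their poses are not given: they have to be found in the camera images.
- spacer_mid: white plastic portion spacer standing upright: a flat plate 64 mm long (its x) and 60 mm high, 18 mm thick (its y), with a finger tab 36 mm long (x), 10 mm thick (y) and 30 mm high standing centrally on its top edge, so 90 mm high in all; origin at the centre of its underside, z up. Belongs in the middle slot. About 0.1 kg. Stands loose on the counter at the start. Its ends are alike: either way round is right.
- spacer_thin: white plastic portion spacer standing upright: a flat plate 64 mm long (its x) and 60 mm high, 12 mm thick (its y), with a finger tab 36 mm long (x), 10 mm thick (y) and 30 mm high standing centrally on its top edge, so 90 mm high in all; origin at the centre of its underside, z up. Belongs in the narrowest slot. About 0.08 kg. Stands loose on the counter at the start. Either way round is right.
- spacer_wide: white plastic portion spacer standing upright: a flat plate 64 mm long (its x) and 60 mm high, 24 mm thick (its y), with a finger tab 36 mm long (x), 10 mm thick (y) and 30 mm high standing centrally on its top edge, so 90 mm high in all; origin at the centre of its underside, z up. Sits fully home in the widest slot from the start and stays there; its tab is 70 mm from that of a spacer in the middle slot.
- rack: light wooden block 96 mm (its x) by 212 mm (its y) by 46 mm high with three slots along its x, side by side at 70 mm pitch and narrowing in a row: 26 mm wide at y = +70, 20 mm at y = 0, 14 mm at y = -70 mm. Origin at the centre of its underside, which floats 24 mm above the counter (so its top is at 70 mm) on soft mounts.
- rack_foot: steel foot plate of the rack, 120 x 234 x 10 mm, fixed to the counter, origin under its centre. On its rubber mounts the block above sinks straight down when pressed: from the first newton or two on, by 1 mm per 2.5 N, 12 mm at most (about 30 N), and rises slowly when let go. So depth over the counter does not tell depth in the slot. Over 40 N on a slot's floor is forcing.
- slot_mid (a point): centre of the mouth of the middle slot, level with the top of the block. The slot is 20 mm wide (y of this frame) and 70 mm long (x), so its spacer has 1 mm of play on each side (3 mm at each end); its flat floor is 38 mm below this point (z up). The mouth has a 3 mm bevel.
- slot_thin (a point): centre of the mouth of the narrowest slot, level with the top of the block. The slot is 14 mm wide (y of this frame) and 70 mm long (x), so its spacer has 1 mm of play on each side (3 mm at each end); its flat floor is 38 mm below this point (z up). The mouth has a 3 mm bevel.
- bar_mid: horizontal round steel bar on a spring in the +y wall of the middle slot, 40 mm long, its axis 22 mm below the mouth; it stands 3 mm into the slot. The right spacer pushes it aside and is clamped: from 13 mm of depth on it does not fall by itself but must be pushed with 6 to 20 N (it differs), level or falling, to the floor, where the force climbs again.
- bar_thin: horizontal round steel bar on a spring in the +y wall of the narrowest slot, 40 mm long, its axis 22 mm below the mouth; it stands 3 mm into the slot. The right spacer pushes it aside and is clamped: from 13 mm of depth on it does not fall by itself but must be pushed with 6 to 20 N (it differs), level or falling, to the floor, where the force climbs again.
- slot_wide (a point): centre of the mouth of the widest slot (26 mm wide, 38 mm deep), occupied by the wide spacer from the start.
- crottin_a: pale drum-shaped cheese, 63 mm across, 72 mm high, loose, bystander; origin at the centre of its underside.
- crottin_b: pale drum-shaped cheese, 62 mm across, 72 mm high, loose, bystander; origin at the centre of its underside.
- brick_a: grey truncated-pyramid cheese, 57 x 63 x 54 mm, loose, bystander; origin at the centre of its underside.
- log_a: grey log-shaped cheese lying down, 42 x 144 x 38 mm, loose, bystander; origin at the centre of its underside.
Things that resemble listed ones, but are neither listed nor needed, are in the scene too. What is shaped like the spacer_mid but yellow is not meant.

How it is judged:
By the outcome, as a careful person would: the job done as asked, in the order asked, and still so for the second after the job is handed in, with the robot touching nothing.
It also fails if it takes over 72 s, if anything falls off the work surface, if the arm or the gripper's body presses on something with over 40 N, if the wrist force passes 120 N, or if a joint passes its speed limit or range.

ROBOT

A 6-joint arm with a two-finger parallel gripper is mounted at the origin on a cart in front of the work surface, level with it; the furniture and walls round the work are solid. World frame = base frame: x ahead of the robot, y to its left, z up, the work surface at z = 0. Lengths are in mm, angles in rad, forces in N, time in s.
With the tool pointing down it reaches from about 275 to 1000 mm from the base axis. Payload 8.4 kg.
Tool frame: the origin (TCP) lies midway between the tips of the shut fingers; the grasp point (between the pads) lies 19 mm behind it; z points along the fingers, y is the direction in which the jaws open and shut (so a half turn about z gives the same grasp; the last joint's range is limited). The gripper opens to 85 mm and grips with 20 to 120 N. Pads are 22 mm wide; open, the fingers measure 114 mm over their backs; the gripper's body (76 mm by 85 mm) begins 54 mm behind the grasp point. The pads swing forward as they close: fully open they stand 13 mm farther back than shut.
Start: joints at [-0.002, 0.353, 1.633, -0, 1.155, -0.002], TCP at [625.002, -0, 231.281] pointing down, gripper open.
Joint ranges: [-2.63, 2.63], [-0.92, 2.1], [0.06, 2.66], [-1.3, 4.44], [0, 2.69], [-3.02, 3.02]. Speed limits (rad/s): [2.22, 2.22, 2.79, 3.14, 3.14, 3.14].

INTERFACE

Orientations are given as [roll, pitch, yaw] about the fixed x, y, z axes, in that order (R = Rz(yaw) Ry(pitch) Rx(roll)).
In Python, from rig import r gives the robot as it stands.
- The arm moves only by the tool play_rows, never from a script. Its argument "moves" is a list of rows, each a list of 3 entries, a list of its own where there are three numbers: the turn, a rotation vector about the tool's x, y, z in degrees, then the shift along the tool's x, y, z in mm, then the opening, from 0 (shut) to 1 (fully open). A call has 1 to 20 rows; each row is the pose to reach, as a shift and turn from the pose measured when the call began, along the tool's axes at that moment; what a row does not reach only later rows make up. A row lasts 1/10 s, in which the tool goes at most 50 mm and 8.59 degrees, less where a joint would pass 70% of its speed; a pose out of reach is approached as far as the arm can. A call with a gripper value outside its range is refused whole. The fingers move at their own pace and stop on an object; "newtons" is the grip in N (left out, the last holds). Time passes only in rows, so rows that repeat a pose let the fingers close. It gives the time, the measured TCP pose, the force and the opening at its end, in the units of the state.
- r.sense(): the state, without advancing time (a new reading comes with each control period).
- r.grab_frame(name): name is "scene" or "side" or "wrist"; returns a dict with "color" (480x640x3 uint8, red, green, blue), "K" (3x3 intrinsics, pixels), "rvec" (rotation vector, rad) and "tvec" (3), from world to camera coordinates, as OpenCV has them; the wrist camera has in their place "T_tool_cam" (4x4, takes a point from camera to tool coordinates, whose origin is the TCP and whose axes are the flange's). Camera axes: x right, y down, z forward; pixel columns grow to the right and rows downward; lengths in mm; the calibration is good to about 2 mm. A picture is of the moment at which its call begins: read the wrist's pose just before it. There is no depth.
- r.sign_off(): hands the job in, once; it reports no verdict.
Trained networks look in a picture, given as the dict that the camera call returned (one of the last four; its "shot" number tells which), for a name from the list of things; names that differ only in an ending like _2 or _b are one class to them, and where a whole thing is asked for, a point or a joint stands for the part that bears it (a point fixed in the world has none). Each returns a list of dicts, best first, with "conf" (0 to 1); they miss things now and then, are a little off and sometimes report something else, mostly with a low value. They report only what shows in the picture. A call takes as long as a camera call. They do not tell look-alikes from the thing itself.
- r.silhouettes(picture, name): "mask" (480x640 bool, what is visible of it) and "location" ([column, row] in pixels, amid what is visible of it).
The state is a dict: "clock": time; "qpos": joint angles; "qvel": joint speeds; "joint_efforts": joint torques, N m; "eef_pos": TCP position; "tcp_rot": TCP orientation; "contact_force": force on the tool from outside, world axes, zero at the start; "wrist_torque": the same for the moment, N m; "opening": opening from 0.0 (shut) to 1.0 (fully open).
Only numpy, scipy, OpenCV 4.12 (cv2) and the standard library are available. Lean on these libraries where they do the work, as an engineer would, in place of code of your own. Each camera call takes 0.05 s, during which the arm holds its last target.

## Working session

There is one attempt and no reset: what is moved stays moved. The work goes in short steps, Python scripts to look and compute and a tool call to move; the robot and the scene stay as the last step left them, time stands still between calls to the robot, and variables do not carry over. Pictures are saved under pics/ and viewed, and the job is handed in when it is done.

Besides the shell and the picture viewer there is one more tool, called after ">>>" as name(argument=value, ...) on one line, values as JSON. play_rows: Moves the arm, as the interface text tells. Its arguments: {"type":"object","properties":{"moves":{"type":"array"},"newtons":{"type":"number"}},"required":["moves"]}

```bash
mkdir -p pics; ls; python3 - <<'E'
from rig import r
import cv2,pickle
print(r.sense())
d={}
for n in ("scene","side","wrist"):
    p=r.grab_frame(n); d[n]=p
    cv2.imwrite(f"pics/{n}0.png",p["color"][:,:,::-1])
    print(n,{k:v for k,v in p.items() if k!="color"})
    for t in ("spacer_mid","spacer_thin","spacer_wide","rack"):
        s=r.silhouettes(p,t)
        print(t,[(round(q["conf"],2),[round(float(c)) for c in q["location"]],int(q["mask"].sum())) for q in s])
        d[n+t]=s
pickle.dump(d,open("d0.pkl","wb"))
E
```

```text
pics
{'clock': 0.0, 'qpos': array([-2.40885022e-03,  3.53667180e-01,  1.63413562e+00,  1.98420711e-05,
        1.15520397e+00, -2.37831373e-03]), 'qvel': array([-0.00018901,  0.0009616 , -0.00047259,  0.00224848,  0.00156263,
       -0.00025118]), 'joint_efforts': array([-2.03471049e-03, -6.05236173e+01, -3.42063046e+01, -2.62302356e-04,
        9.48130677e-03,  3.61521288e-06]), 'eef_pos': array([6.24520376e+02, 1.84646711e-03, 2.30549164e+02]), 'tcp_rot': array([-3.14017859e+00, -2.15048566e-05,  1.57075775e+00]), 'contact_force': array([0.40553566, 0.18797798, 0.2343683 ]), 'wrist_torque': array([0.04808856, 0.01226518, 0.00371693]), 'opening': 1.0031661170476862}
scene {'K': array([[533.48139504,   0.        , 316.98710242],
       [  0.        , 533.48139504, 239.29293654],
       [  0.        ,   0.        ,   1.        ]]), 'rvec': array([ 1.79870202, -1.06036923,  0.69172038]), 'tvec': array([-271.44614229,  295.15157264, 1027.4578091 ]), 'shot': 1}
spacer_mid [(0.61, [387, 289], 322), (0.55, [294, 237], 527)]
spacer_thin [(0.62, [439, 299], 515)]
spacer_wide [(0.62, [220, 22
[... 465 characters left out ...]
1], 634)]
rack [(0.85, [357, 289], 2585)]
wrist {'K': array([[343.99738582,   0.        , 315.58915492],
       [  0.        , 343.99738582, 235.34394317],
       [  0.        ,   0.        ,   1.        ]]), 'T_tool_cam': array([[-1.33459561e-03, -9.59417195e-01, -2.81987350e-01,
         7.10343115e+01],
       [ 9.99999026e-01, -1.39588188e-03,  1.64502763e-05,
         3.72534012e-01],
       [-4.09403710e-04, -2.81987053e-01,  9.59418123e-01,
        -1.42859508e+02],
       [ 0.00000000e+00,  0.00000000e+00,  0.00000000e+00,
         1.00000000e+00]]), 'shot': 3}
spacer_mid [(0.93, [226, 391], 1152), (0.77, [335, 88], 2187)]
spacer_thin []
spacer_wide []
rack [(0.93, [144, 43], 12571)]
```

View pics/scene0.png

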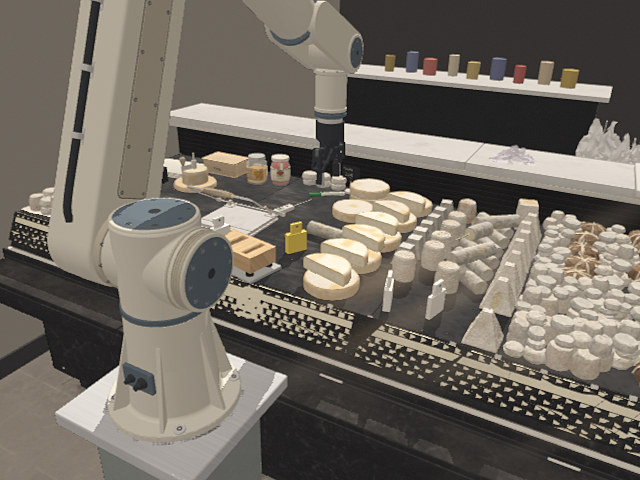

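View pics/side0.png

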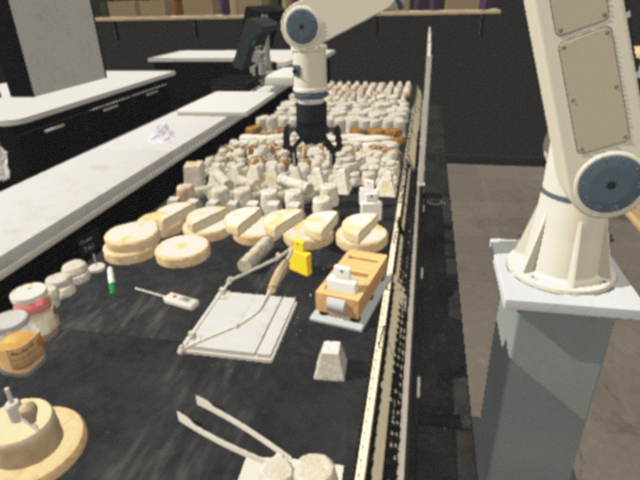

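View pics/wrist0.png

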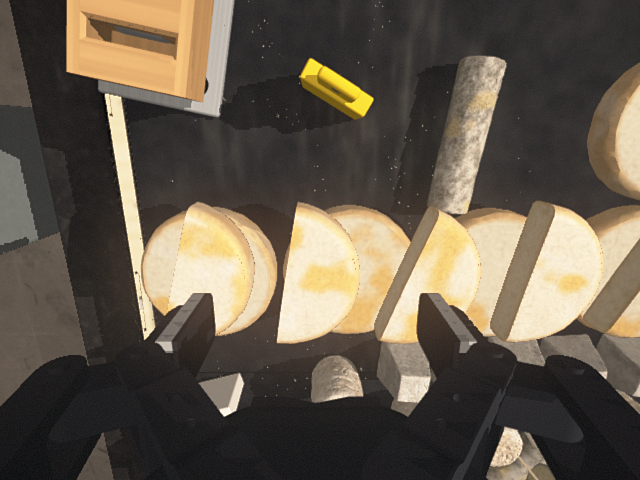

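```bash
cat > h.py <<'E'
import numpy as np, cv2
from scipy.spatial.transform import Rotation as Ro
from rig import r
def cam(p,pose=None):
    if "rvec" in p:
        R=cv2.Rodrigues(np.array(p["rvec"]))[0]; return R,np.array(p["tvec"],float)
    pos,rot=pose
    T=np.eye(4);T[:3,:3]=Ro.from_euler('xyz',rot).as_matrix();T[:3,3]=pos
    M=np.linalg.inv(T@p["T_tool_cam"]); return M[:3,:3],M[:3,3]
def unproj(p,uv,z,pose=None):
    R,t=cam(p,pose); K=p["K"]
    uv=np.atleast_2d(np.array(uv,float)); d=np.c_[uv,np.ones(len(uv))]@np.linalg.inv(K).T@R
    c=-R.T@t; s=(z-c[2])/d[:,2]; return c+s[:,None]*d
def proj(p,X,pose=None):
    R,t=cam(p,pose); q=(np.atleast_2d(X)@R.T+t)@p["K"].T; return q[:,:2]/q[:,2:]
def pose(): s=r.sense(); return s["eef_pos"].copy(),s["tcp_rot"].copy()
E
python3 - <<'E'
from h import *
import pickle
d=pickle.load(open("d0.pkl","rb"))
p=d["scene"]
for uv in ((388,291),(436,299)): print(unproj(p,[uv],45))
c=p["color"][240:340,350:490,::-1]; cv2.imwrite("pics/c1.png",cv2.resize(c,None,fx=5,fy=5,interpolation=2))
c=d["side"]["color"][160:330,280:420,::-1]; cv2.imwrite("pics/c2.png",cv2.resize(c,None,fx=3.5,fy=3.5,interpolation=2))
print(unproj(d["side"],[(342,281),(370,206),(369,187)],80))
E
```

```text
[[ 488.41851278 -240.56095343   45.        ]]
[[ 511.35488839 -353.36184208   45.        ]]
[[ 508.2996807   271.78958943   80.        ]
 [ 493.44241263 -155.57257054   80.        ]
 [ 513.30106777 -312.50676919   80.        ]]
```

View pics/c1.png

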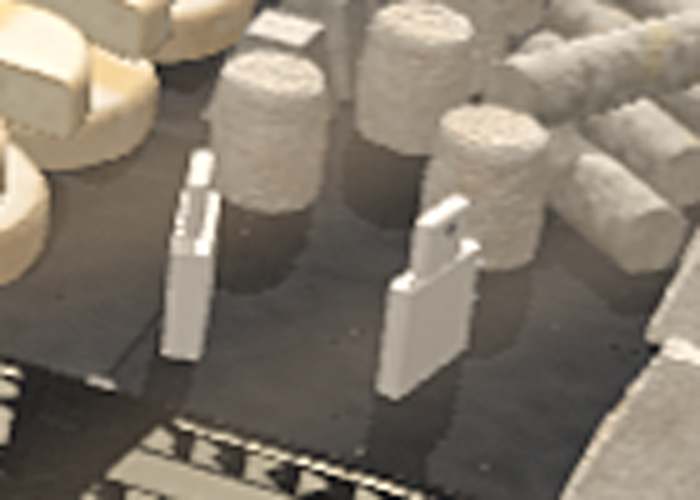

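View pics/c2.png

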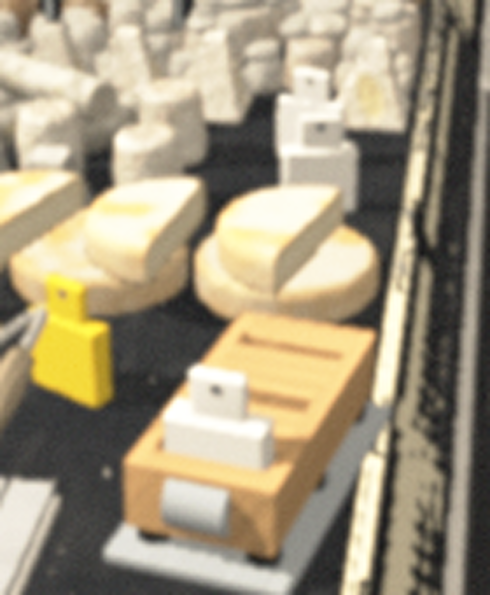

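>>> play_rows(moves=[[[0,0,0],[-35,-22,0],1],[[0,0,0],[-75,-47,0],1],[[0,0,0],[-115,-72,0],1],[[0,0,0],[-155,-97,0],1],[[0,0,0],[-190,-118,0],1],[[0,0,0],[-200,-125,0],1],[[0,0,0],[-200,-125,0],1],[[0,0,0],[-200,-125,0],1]])

```text
clock: 1.55
eef_pos: [500.6, -199.5, 231.4]
tcp_rot: [3.141, -0.0, 1.57]
contact_force: [0.2, -0.0, -0.5]
opening: 1.002
```

```bash
python3 - <<'E'
from h import *
import pickle
ps=pose(); print(ps, r.sense()["clock"])
p=r.grab_frame("wrist"); cv2.imwrite("pics/w1.png",p["color"][:,:,::-1])
o={"p":p,"ps":ps}
for t in ("spacer_mid","spacer_thin"):
    s=r.silhouettes(p,t); o[t]=s
    for q in s: print(t,round(q["conf"],2),q["location"],q["mask"].sum(),unproj(p,[q["location"]],80,ps))
pickle.dump(o,open("w1.pkl","wb"))
E
```

```text
(array([ 500.59355498, -199.52319319,  231.41520374]), array([ 3.14095117e+00, -3.12329854e-04,  1.57027667e+00])) 1.55
spacer_mid 0.83 [313.7, 246.9] 2350 [[ 499.33962015 -225.77391731   80.        ]]
spacer_thin 0.7 [330.4, 346.7] 2680 [[ 515.4421096  -329.31444913   80.        ]]
spacer_thin 0.52 [311.1, 247.0] 2333 [[ 496.9978271  -225.86355402   80.        ]]
```

View pics/w1.png

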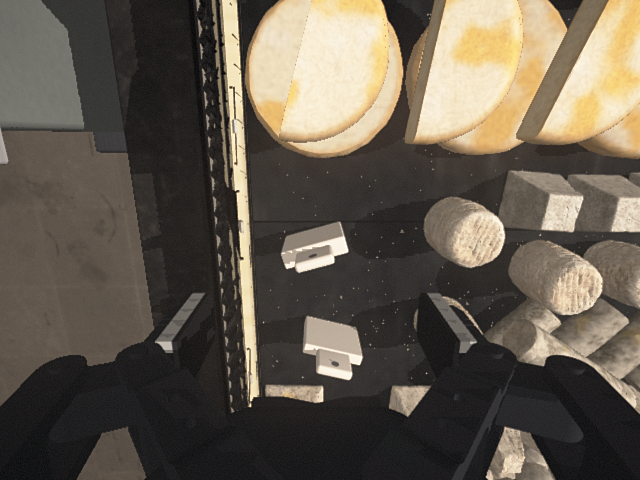

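```bash
cat >> h.py <<'E'
from scipy.optimize import minimize
def box(lx,ly,z0,z1): return np.array([[a*lx/2,b*ly/2,z] for a in(-1,1) for b in(-1,1) for z in(z0,z1)])
def render(p,ps,x,y,yaw,th,ss=4,z0=0,rot=None):
    m=np.zeros((480*ss,640*ss),np.uint8)
    c,s=np.cos(yaw),np.sin(yaw);R=np.array([[c,-s,0],[s,c,0],[0,0,1]])
    for b in (box(64,th,0,60),box(36,10,60,90)):
        uv=proj(p,b@R.T+[x,y,z0],ps)
        h=cv2.convexHull(((uv+.5)*ss-.5).astype(np.float32)); cv2.fillConvexPoly(m,np.round(h).astype(np.int32),1)
    return m
def fit(p,ps,mask,x,y,yaw,th,z0=0,ss=4):
    M=cv2.resize(mask.astype(np.uint8),None,fx=ss,fy=ss,interpolation=cv2.INTER_LINEAR)
    def f(v):
        m=render(p,ps,v[0],v[1],v[2]/50,th,ss,z0); return -(m&M).sum()/max(1,(m|M).sum())
    best=None
    for dy in (-.3,0,.3):
        o=minimize(f,[x,y,(yaw+dy)*50],method="Nelder-Mead",options=dict(initial_simplex=[[x,y,(yaw+dy)*50],[x+15,y,(yaw+dy)*50],[x,y+15,(yaw+dy)*50],[x,y,(yaw+dy)*50+12]],maxiter=150))
        if best is None or o.fun<best.fun: best=o
    return best.x[0],best.x[1],best.x[2]/50,-best.fun
E
python3 - <<'E'
from h import *
import pickle
o=pickle.load(open("w1.pkl","rb"));p,ps=o["p"],o["ps"]
hsv=cv2.cvtColor(p["color"],cv2.COLOR_RGB2HSV)
for nm,m,x0,y0,yw in (("A",o["spacer_mid"][0]["mask"],499,-220,.3),("B",o["spacer_thin"][0]["mask"],510,-320,-.3)):
    ys,xs=np.where(m); 
    w=((p["color"].min(2)>75)&(hsv[:,:,1]<60)).astype(np.uint8); k=np.zeros_like(w); k[ys.min()-4:ys.max()+5,xs.min()-4:xs.max()+5]=1; w=w*k
    n,l,st,_=cv2.connectedComponentsWithStats(w); w=(l==1+np.argmax(st[1:,4]))
    w=cv2.morphologyEx(w.astype(np.uint8),cv2.MORPH_CLOSE,np.ones((5,5)))
    print(nm,m.sum(),w.sum(),(m&(w>0)).sum())
    for th in (12,18,24):
        for lab,mm in(("net",m),("thr",w)): print(nm,th,lab,np.round(fit(p,ps,mm,x0,y0,yw,th),3))
E
```

```text
A 2350 2374 2326
A 12 net [ 4.95667e+02 -1.78333e+02 -4.00000e-01 -0.00000e+00]
A 12 thr [ 4.95667e+02 -1.78333e+02 -4.00000e-01 -0.00000e+00]
A 18 net [ 5.24e+02 -1.95e+02 -2.40e-01 -0.00e+00]
A 18 thr [ 5.07333e+02 -1.86667e+02 -3.20000e-01 -0.00000e+00]
A 24 net [ 5.24e+02 -1.95e+02 -2.40e-01 -0.00e+00]
A 24 thr [ 5.07333e+02 -1.86667e+02 -3.20000e-01 -0.00000e+00]
B 2680 2807 2680
B 12 net [ 5.18333e+02 -2.86667e+02 -4.93000e-01 -0.00000e+00]
B 12 thr [ 5.15e+02 -2.70e+02 -4.40e-01 -0.00e+00]
B 18 net [ 5.18333e+02 -2.86667e+02 -4.93000e-01 -0.00000e+00]
B 18 thr [ 5.15e+02 -2.70e+02 -4.40e-01 -0.00e+00]
B 24 net [ 5.18333e+02 -2.86667e+02 -4.93000e-01 -0.00000e+00]
B 24 thr [ 5.15e+02 -2.70e+02 -4.40e-01 -0.00e+00]h.py:29: RuntimeWarning: overflow encountered in scalar negative
  m=render(p,ps,v[0],v[1],v[2]/50,th,ss,z0); return -(m&M).sum()/max(1,(m|M).sum())
```

Unsigned overflow bug; fix it.

```bash
sed -i 's/return -(m&M).sum()\/max(1,(m|M).sum())/return -float((m\&M).sum())\/max(1.,float((m|M).sum()))/' h.py
cat > f1.py <<'E'
from h import *
import pickle,sys
o=pickle.load(open("w1.pkl","rb"));p,ps=o["p"],o["ps"]
hsv=cv2.cvtColor(p["color"],cv2.COLOR_RGB2HSV)
for nm,m,x0,y0,yw in (("A",o["spacer_mid"][0]["mask"],499,-220,.3),("B",o["spacer_thin"][0]["mask"],510,-320,-.3)):
    ys,xs=np.where(m); 
    w=((p["color"].min(2)>75)&(hsv[:,:,1]<60)).astype(np.uint8); k=np.zeros_like(w); k[ys.min()-4:ys.max()+5,xs.min()-4:xs.max()+5]=1; w=w*k
    n,l,st,_=cv2.connectedComponentsWithStats(w); w=(l==1+np.argmax(st[1:,4]))
    w=cv2.morphologyEx(w.astype(np.uint8),cv2.MORPH_CLOSE,np.ones((5,5)))
    for th in (12,18,24):
        for lab,mm in(("net",m),("thr",w)): print(nm,th,lab,np.round(fit(p,ps,mm,x0,y0,yw,th),3))
E
python3 f1.py
```

```text
A 12 net [ 4.99111e+02 -2.37003e+02  2.67000e-01  9.19000e-01]
A 12 thr [ 4.99680e+02 -2.36938e+02  2.61000e-01  9.26000e-01]
A 18 net [ 4.99888e+02 -2.38263e+02  2.76000e-01  9.47000e-01]
A 18 thr [ 5.00075e+02 -2.38225e+02  2.85000e-01  9.59000e-01]
A 24 net [ 4.99628e+02 -2.38172e+02  3.47000e-01  8.74000e-01]
A 24 thr [ 5.00118e+02 -2.38722e+02  3.56000e-01  8.79000e-01]
B 12 net [ 5.18671e+02 -3.52453e+02 -3.26000e-01  9.24000e-01]
B 12 thr [ 5.18941e+02 -3.52595e+02 -2.74000e-01  9.59000e-01]
B 18 net [ 5.18854e+02 -3.52709e+02 -4.53000e-01  8.74000e-01]
B 18 thr [ 5.19045e+02 -3.53113e+02 -4.08000e-01  9.06000e-01]
B 24 net [ 518.566 -353.232   -0.579    0.828]
B 24 thr [ 517.852 -353.033   -0.522    0.854]
```

>>> play_rows(moves=[[[0,0,0],[40,0,0],1],[[0,0,0],[80,0,0],1],[[0,0,0],[125,0,0],1],[[0,0,0],[170,0,0],1],[[0,0,0],[215,0,0],1],[[0,0,0],[260,0,0],1],[[0,0,0],[305,0,0],1],[[0,0,0],[350,0,0],1],[[0,0,0],[385,0,0],1],[[0,0,0],[400,0,0],1],[[0,0,0],[400,0,0],1],[[0,0,0],[400,0,0],1],[[0,0,0],[400,0,0],1]])

```text
clock: 3.0
eef_pos: [500.1, 200.2, 231.2]
tcp_rot: [-3.141, 0.0, 1.572]
contact_force: [-0.7, -0.6, 0.2]
opening: 0.997
```

```bash
python3 - <<'E'
from h import *
import pickle
ps=pose(); print(ps, r.sense()["clock"])
p=r.grab_frame("wrist"); cv2.imwrite("pics/w2.png",p["color"][:,:,::-1])
o={"p":p,"ps":ps}
for t in ("spacer_wide","rack"):
    s=r.silhouettes(p,t); o[t]=s
    for q in s: print(t,round(q["conf"],2),q["location"],q["mask"].sum(),unproj(p,[q["location"]],70,ps))
pickle.dump(o,open("w2.pkl","wb"))
E
```

```text
(array([500.12865682, 200.16632392, 231.232     ]), array([-3.14146079e+00,  2.53722712e-04,  1.57175328e+00])) 3.0
spacer_wide 0.62 [326.6, 120.6] 2678 [[509.77875699 282.13487037  70.        ]]
rack 0.91 [304.6, 192.3] 23472 [[490.75125605 221.65882497  70.        ]]
```

View pics/w2.png

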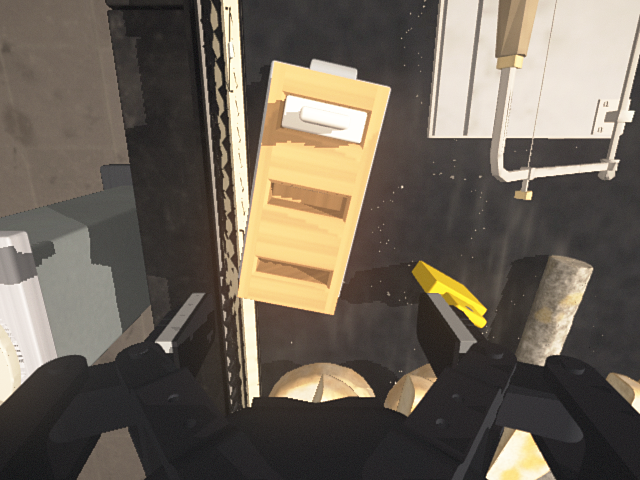

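```bash
python3 - <<'E'
from h import *
import pickle
o=pickle.load(open("w2.pkl","rb"));p,ps=o["p"],o["ps"]
c=p["color"][40:330,225:405,::-1]; cv2.imwrite("pics/c3.png",cv2.resize(c,None,fx=2.05,fy=2.05,interpolation=2))
for lab,(u,v) in {"mid":(225,160),"thin":(225,240)}.items():
    c=p["color"][v:v+70,u:u+140,::-1]; cv2.imwrite(f"pics/c_{lab}.png",cv2.resize(c,None,fx=5.7,fy=5.7,interpolation=0))
# model lines and fit corners
def model(v,z=70):
    x,y,a=v; c,s=np.cos(a),np.sin(a); R=np.array([[c,-s],[s,c]])
    pts=np.array([[-48,106],[48,106],[48,-106],[-48,-106]],float)@R.T+[x,y]
    return np.c_[pts,np.full(4,z)]
uv=np.array([(275,61),(391,87),(333,314),(239,298)],float)
from scipy.optimize import least_squares
s=least_squares(lambda v:(proj(p,model(v),ps)-uv).ravel(),[500,220,-.2]); print(s.x,s.fun)
E
```

```text
[ 4.93528589e+02  2.13789338e+02 -2.03477946e-01] [-0.08206698  0.28888113 -0.33447411  0.38721163  1.45730877  0.45437587
 -0.9367672  -1.34503849]
```

View pics/c3.png

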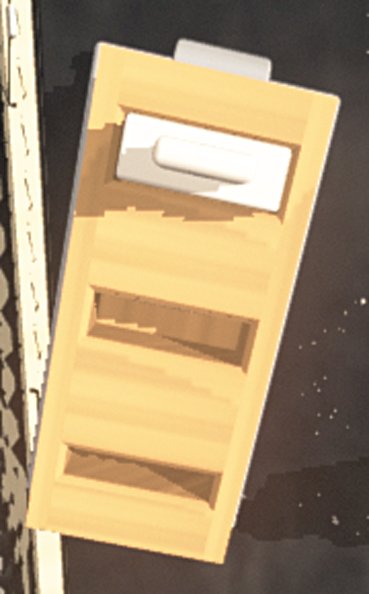

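View pics/c_mid.png

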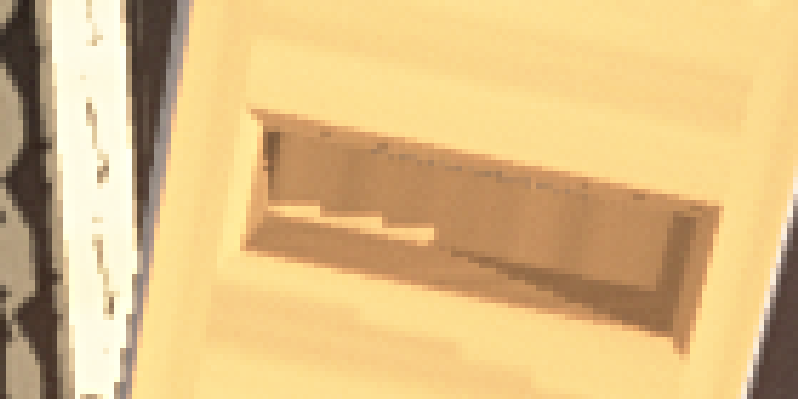

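View pics/c_thin.png

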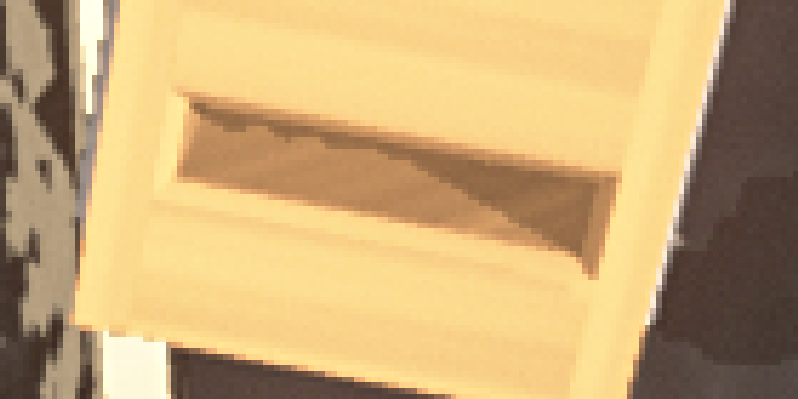

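```bash
python3 - <<'E'
from h import *
import pickle
o=pickle.load(open("w2.pkl","rb"));p,ps=o["p"],o["ps"]
hsv=cv2.cvtColor(p["color"],cv2.COLOR_RGB2HSV)
w=((hsv[:,:,0]>8)&(hsv[:,:,0]<28)&(hsv[:,:,1]>75)&(hsv[:,:,2]>90)).astype(np.uint8); w[330:]=0;w[:,:235]=0;w[:,400:]=0
n,l,st,_=cv2.connectedComponentsWithStats(w);w=(l==1+np.argmax(st[1:,4])).astype(np.uint8)
cs,_=cv2.findContours(w,cv2.RETR_EXTERNAL,cv2.CHAIN_APPROX_NONE); w=cv2.drawContours(np.zeros_like(w),cs,-1,1,-1)
ss=4;M=cv2.resize(w,None,fx=ss,fy=ss,interpolation=cv2.INTER_LINEAR)
def rect(v,cx,cy,lx,ly,z):
    a=v[2]/80;c,s=np.cos(a),np.sin(a);R=np.array([[c,-s],[s,c]])
    b=np.array([[-lx,ly],[lx,ly],[lx,-ly],[-lx,-ly]])/2+[cx,cy]
    return proj(p,np.c_[b@R.T+v[:2],np.full(4,z)],ps)
def f(v,z=70):
    m=np.zeros_like(M);cv2.fillConvexPoly(m,np.round((rect(v,0,0,96,212,z)+.5)*ss-.5).astype(np.int32),1)
    return -float((m&M).sum())/float((m|M).sum())
for z in (66,70,74):
    s=minimize(f,[493.5,213.8,-.203*80],args=(z,),method="Nelder-Mead",options=dict(initial_simplex=[[493,213,-16],[499,213,-16],[493,219,-16],[493,213,-12]]))
    print(z,s.x[:2],s.x[2]/80,s.fun)
    if z==70: v=s.x
im=cv2.resize(p["color"][:,:,::-1].copy(),None,fx=4,fy=4,interpolation=0)
for a in ((0,0,96,212,70),(0,0,76,26,70),(0,0,70,20,67),(0,-70,76,20,70),(0,-70,70,14,67),(0,70,64,24,92)):
    cv2.polylines(im,[np.round((rect(v,*a)+.5)*4-.5).astype(np.int32)],True,(0,0,255),1)
im=im[200:1300,900:1640];cv2.imwrite("pics/c4.png",cv2.resize(im[380:],(740,720)))
cv2.imwrite("pics/c5.png",im[:560])
c,s=np.cos(v[2]/80),np.sin(v[2]/80)
for y in(0,-70): print(y,v[0]-s*y,v[1]+c*y)
E
```

```text
66 [492.52187356 213.85625677] -0.20525541578540266 -0.9678727664929864
70 [492.20972011 213.41293358] -0.20715120566566964 -0.9846344073581303
74 [492.33097113 213.42795044] -0.205211189699751 -0.9742766263325304
0 492.20972011214553 213.4129335814449
-70 477.8126206964939 144.9094772568488
```

View pics/c4.png

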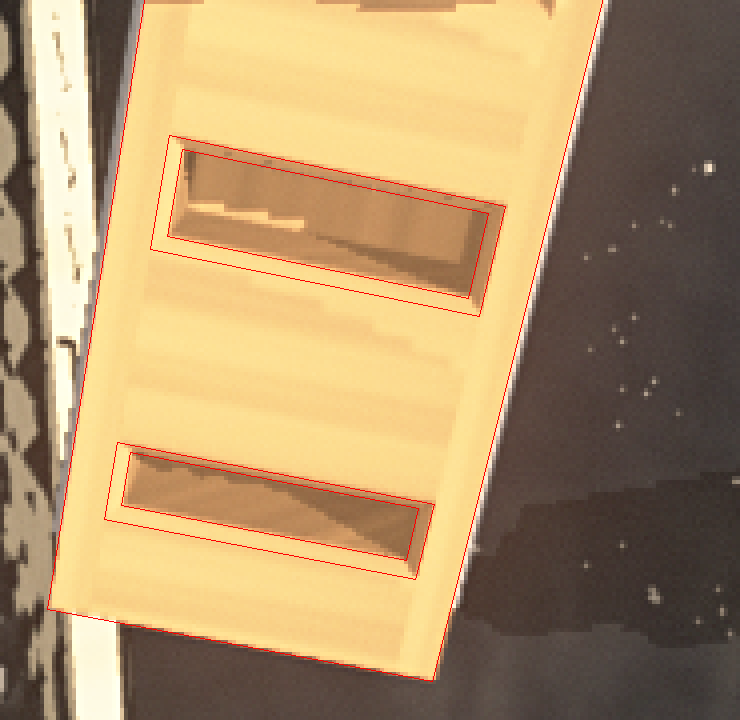

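View pics/c5.png

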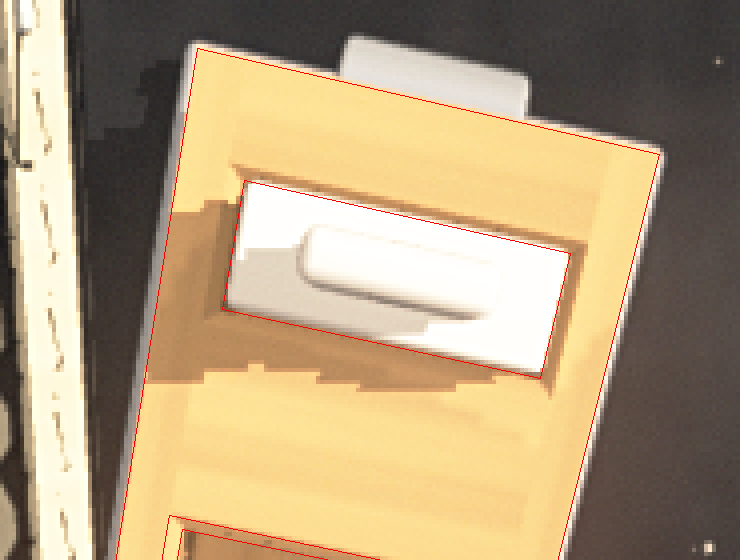

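>>> play_rows(moves=[[[0,0,5],[-25,0,0],1],[[0,0,12],[-65,0,0],1],[[0,0,19],[-105,0,0],1],[[0,0,26],[-150,0,0],1],[[0,0,33],[-195,0,0],1],[[0,0,40],[-240,0,0],1],[[0,0,47],[-285,0,0],1],[[0,0,54],[-330,0,0],1],[[0,0,61],[-375,0,0],1],[[0,0,68],[-415,0,15],1],[[0,0,74],[-438,0,40],1],[[0,0,74],[-438,0,60],1],[[0,0,74],[-438,0,70],1],[[0,0,74],[-438,0,70],1],[[0,0,74],[-438,0,70],1]])

```text
clock: 4.65
eef_pos: [500.6, -237.8, 162.0]
tcp_rot: [3.141, -0.001, 0.28]
contact_force: [0.6, 0.7, 0.4]
opening: 1.0
```

```bash
python3 - <<'E'
from h import *
import pickle
ps=pose(); print(ps, r.sense()["clock"],r.sense()["qpos"])
p=r.grab_frame("wrist"); 
w=render(p,ps,500,-238.2,.28,18,1); im=p["color"][:,:,::-1].copy()
cs,_=cv2.findContours(w,cv2.RETR_EXTERNAL,cv2.CHAIN_APPROX_NONE);cv2.drawContours(im,cs,-1,(0,0,255),1)
w=render(p,ps,519,-352.5,-.28,12,1)
cs,_=cv2.findContours(w,cv2.RETR_EXTERNAL,cv2.CHAIN_APPROX_NONE);cv2.drawContours(im,cs,-1,(0,0,255),1)
cv2.imwrite("pics/w3.png",im)
E
```

```text
(array([ 500.64587224, -237.77371786,  162.00368711]), array([ 3.14133584e+00, -6.22402596e-04,  2.79942298e-01])) 4.65 [-4.46237659e-01  3.22024690e-01  1.85093192e+00  2.68601461e-04
  9.68000146e-01  8.44464237e-01]
```

View pics/w3.png

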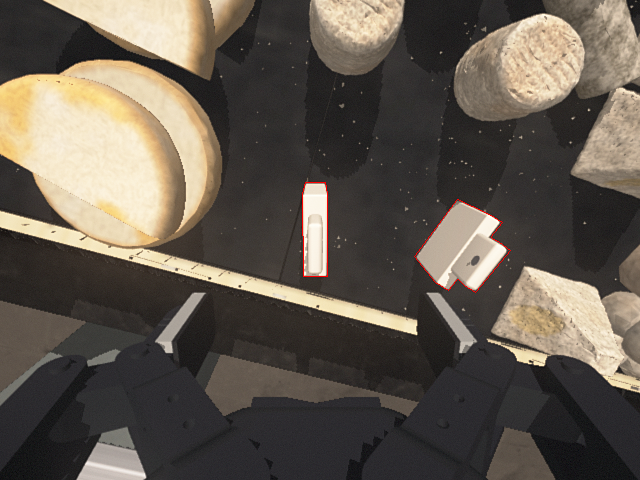

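>>> play_rows(moves=[[[0,0,0],[0,0,20],1],[[0,0,0],[0,0,45],1],[[0,0,0],[0,0,70],1],[[0,0,0],[0,0,88],1],[[0,0,0],[0,0,98],1],[[0,0,0],[0,0,98],1],[[0,0,0],[0,0,98],1]])

```text
clock: 5.4
eef_pos: [501.9, -238.0, 65.4]
tcp_rot: [3.14, -0.002, 0.281]
contact_force: [0.4, -0.6, 0.8]
opening: 1.001
```

```bash
python3 - <<'E'
from h import *
ps=pose(); print(ps, r.sense()["clock"],r.sense()["contact_force"])
p=r.grab_frame("wrist"); cv2.imwrite("pics/w4.png",p["color"][:,:,::-1])
E
```

```text
(array([ 501.87709194, -237.95663965,   65.3804356 ]), array([ 3.13986139e+00, -2.28545788e-03,  2.80592254e-01])) 5.4 [ 0.38500639 -0.57361972  0.80597765]
```

View pics/w4.png

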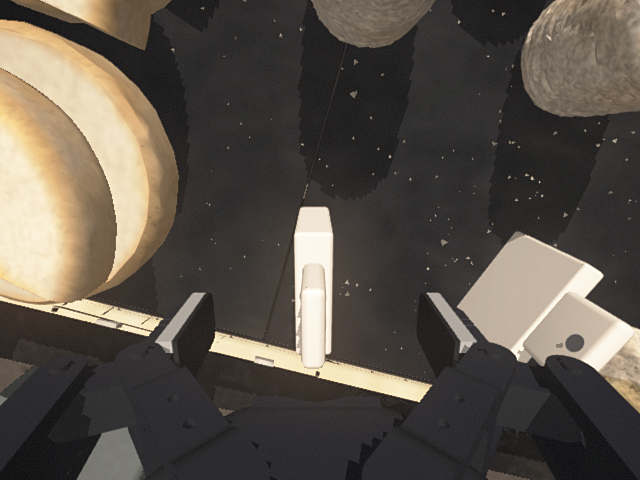

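>>> play_rows(moves=[[[0,0,0],[0,0,1],0],[[0,0,0],[0,0,1],0],[[0,0,0],[0,0,1],0],[[0,0,0],[0,0,1],0],[[0,0,0],[0,0,1],0],[[0,0,0],[0,0,1],0],[[0,0,0],[0,0,1],0],[[0,0,0],[0,0,1],0]], newtons=80)

```text
clock: 6.25
eef_pos: [502.3, -238.2, 64.8]
tcp_rot: [3.139, -0.003, 0.28]
contact_force: [0.7, -0.7, 2.6]
opening: 0.103
```

>>> play_rows(moves=[[[0,0,0],[0,0,-15],0],[[0,0,0],[0,0,-45],0],[[0,0,0],[0,0,-85],0],[[0,0,0],[0,0,-125],0],[[0,0,0],[0,0,-155],0],[[0,0,0],[0,0,-165],0],[[0,0,0],[0,0,-165],0]])

```text
clock: 6.95
eef_pos: [502.1, -238.2, 230.6]
tcp_rot: [3.138, -0.005, 0.28]
contact_force: [0.8, 0.8, -1.5]
opening: 0.095
```

>>> play_rows(moves=[[[0,0,0],[7,-26,0],0],[[0,0,2],[17,-63,0],0],[[0,0,4],[27,-101,0],0],[[0,0,7],[37,-138,0],0],[[0,0,10],[47,-175,0],0],[[0,0,13],[57,-213,0],0],[[0,0,16],[67,-250,0],0],[[0,0,19],[77,-287,0],0],[[0,0,22],[87,-325,0],0],[[0,0,25],[97,-362,0],0],[[0,0,27],[107,-400,0],0],[[0,0,28],[114,-425,0],0],[[0,0,28],[117,-436,0],0],[[0,0,28],[117,-436,0],0],[[0,0,28],[117,-436,0],0],[[0,0,28],[117,-436,0],0]])

```text
clock: 8.55
eef_pos: [493.7, 211.9, 228.9]
tcp_rot: [3.139, -0.005, -0.209]
contact_force: [-0.5, -0.9, -0.7]
opening: 0.098
```

```bash
python3 - <<'E'
from h import *
import pickle
ps=pose(); s=r.sense(); print(ps, s["clock"],s["contact_force"],s["opening"])
p=r.grab_frame("wrist"); cv2.imwrite("pics/w5.png",p["color"][:,:,::-1]); pickle.dump((p,ps),open("w5.pkl","wb"))
p=r.grab_frame("side"); cv2.imwrite("pics/s5.png",cv2.resize(p["color"][150:350,240:450,::-1],None,fx=3,fy=3))
E
```

```text
(array([493.65022141, 211.87195968, 228.91342558]), array([ 3.13947953, -0.00504921, -0.20901809])) 8.55 [-0.54242261 -0.86347966 -0.66569941] 0.09831659988270466
```

View pics/w5.png

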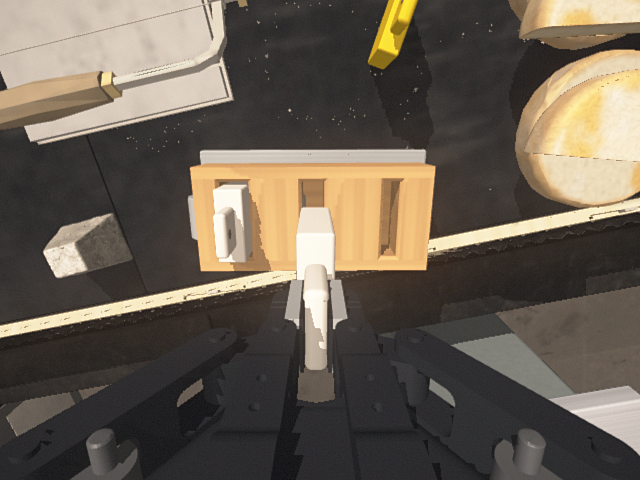

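View pics/s5.png

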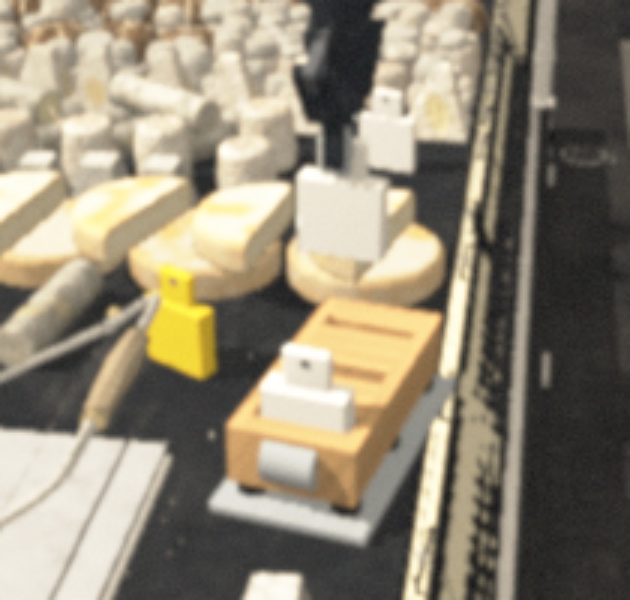

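```bash
cat >> h.py <<'E'
def overlay(p,ps,th,hz,offs,fn,slots):
    im=cv2.resize(p["color"][:,:,::-1].copy(),None,fx=4,fy=4,interpolation=0)
    Rt=Ro.from_euler('xyz',ps[1]).as_matrix()
    for (dx,dy),col in offs:
        for b in (box(64,th,0,60),box(36,10,60,90)):
            X=(np.c_[b[:,0]+dx,b[:,1]+dy,hz-b[:,2]])@Rt.T+ps[0]
            uv=(proj(p,X,ps)+.5)*4-.5
            for i in range(8):
                for j in range(i):
                    if (b[i]!=b[j]).sum()==1: cv2.line(im,tuple(map(int,uv[i].round())),tuple(map(int,uv[j].round())),col,1)
    for (x,y,a,lx,ly,z) in slots:
        c,s=np.cos(a),np.sin(a);R=np.array([[c,-s],[s,c]])
        b=np.array([[-lx,ly],[lx,ly],[lx,-ly],[-lx,-ly]])/2@R.T+[x,y]
        cv2.polylines(im,[np.round((proj(p,np.c_[b,np.full(4,z)],ps)+.5)*4-.5).astype(np.int32)],True,(255,0,0),1)
    cv2.imwrite(fn,im[560:1560,900:1700][:, :][::1][:1000].copy() if False else cv2.resize(im[560:1540,760:1740],(600,600),interpolation=cv2.INTER_AREA))
E
python3 - <<'E'
from h import *
import pickle
p,ps=pickle.load(open("w5.pkl","rb"))
A=-.207
overlay(p,ps,18,64.8,[((-2.2,0),(0,0,255))],"pics/o5.png",[(492.2,213.4,A,76,26,70),(477.8,144.9,A,76,20,70),(492.2,213.4,A,96,212,70)])
E
```

```text
(no output)
```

View pics/o5.png

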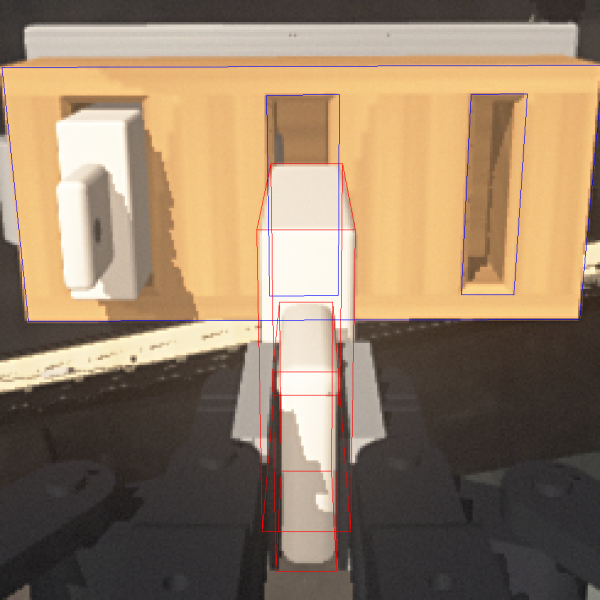

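>>> play_rows(moves=[[[0,0,0],[0.5,-1.2,15],0],[[0,0,0],[0.5,-1.2,45],0],[[0,0,0],[0.5,-1.2,70],0],[[0,0,0],[0.5,-1.2,82],0],[[0,0,0],[0.5,-1.2,86],0],[[0,0,0],[0.5,-1.2,86],0],[[0,0,0],[0.5,-1.2,86],0]])

```text
clock: 9.35
eef_pos: [495.9, 213.1, 144.4]
tcp_rot: [3.141, -0.007, -0.21]
contact_force: [-0.1, 0.1, -0.3]
opening: 0.103
```

```bash
python3 - <<'E'
from h import *
import pickle
ps=pose(); s=r.sense(); print(ps, s["clock"],s["contact_force"],s["opening"])
p=r.grab_frame("wrist"); pickle.dump((p,ps),open("w6.pkl","wb"))
A=-.207
overlay(p,ps,18,64.8,[((-2.2,0),(0,0,255))],"pics/o6.png",[(492.2,213.4,A,76,26,70),(477.8,144.9,A,76,20,70),(492.2,213.4,A,96,212,70)])
Rt=Ro.from_euler('xyz',ps[1]).as_matrix(); print(Rt@[-2.2,0,0]+ps[0])
E
```

```text
(array([495.89413969, 213.09322547, 144.43870431]), array([ 3.14108994, -0.00707737, -0.20963216])) 9.35 [-0.06982141  0.09887392 -0.33876599] 0.10261353931681433
[493.74235702 213.55103429 144.42313422]
```

View pics/o6.png

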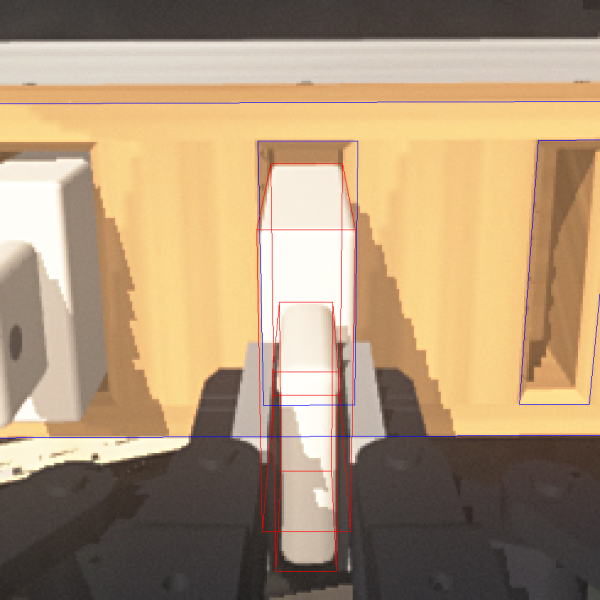

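>>> play_rows(moves=[[[0,0,0],[-1.8,0,3],0],[[0,0,0],[-1.8,0,7],0],[[0,0,0],[-1.8,0,10],0],[[0,0,0],[-1.8,0,13],0],[[0,0,0],[-1.8,0,16],0],[[0,0,0],[-1.8,0,19],0],[[0,0,0],[-1.8,0,19],0]])

```text
clock: 10.1
eef_pos: [494.0, 213.3, 124.9]
tcp_rot: [3.141, -0.007, -0.21]
contact_force: [-0.6, -0.3, -1.2]
opening: 0.098
```

>>> play_rows(moves=[[[0,0,0],[0,0,2],0],[[0,0,0],[0,0,4],0],[[0,0,0],[0,0,6],0],[[0,0,0],[0,0,7],0],[[0,0,0],[0,0,8],0],[[0,0,0],[0,0,8],0]])

```text
clock: 10.7
eef_pos: [494.2, 213.3, 117.1]
tcp_rot: [3.141, -0.007, -0.21]
contact_force: [-0.2, -1.6, 4.3]
opening: 0.099
```

>>> play_rows(moves=[[[0,0,0],[0,0,1.5],0],[[0,0,0],[0,0,3],0],[[0,0,0],[0,0,4],0],[[0,0,0],[0,0,5],0],[[0,0,0],[0,0,5],0]])

```text
clock: 11.2
eef_pos: [494.6, 213.3, 112.8]
tcp_rot: [3.141, -0.008, -0.21]
contact_force: [-1.9, -2.7, 10.3]
opening: 0.099
```

>>> play_rows(moves=[[[0,0,0],[-0.2,0,1.5],0],[[0,0,0],[-0.3,0,3],0],[[0,0,0],[-0.3,0,4],0],[[0,0,0],[-0.3,0,5],0],[[0,0,0],[-0.3,0,5],0]])

```text
clock: 11.7
eef_pos: [494.9, 213.3, 108.7]
tcp_rot: [3.141, -0.009, -0.21]
contact_force: [-2.2, -3.6, 12.0]
opening: 0.101
```

>>> play_rows(moves=[[[0,0,0],[-0.2,0,1.5],0],[[0,0,0],[-0.3,0,3],0],[[0,0,0],[-0.3,0,4],0],[[0,0,0],[-0.3,0,4],0]])

```text
clock: 12.1
eef_pos: [495.0, 213.3, 105.6]
tcp_rot: [3.141, -0.009, -0.21]
contact_force: [-2.5, -2.8, 13.1]
opening: 0.103
```

>>> play_rows(moves=[[[0,0,0],[-0.3,0,1.5],0],[[0,0,0],[-0.5,0,3],0],[[0,0,0],[-0.5,0,4.5],0],[[0,0,0],[-0.5,0,6],0],[[0,0,0],[-0.5,0,6],0]])

```text
clock: 12.6
eef_pos: [495.0, 213.2, 100.5]
tcp_rot: [3.142, -0.01, -0.21]
contact_force: [-2.5, -3.2, 13.5]
opening: 0.098
```

>>> play_rows(moves=[[[0,0,0],[0,0,1.5],0],[[0,0,0],[0,0,3],0],[[0,0,0],[0,0,4],0],[[0,0,0],[0,0,4],0]])

```text
clock: 13.0
eef_pos: [495.1, 213.1, 97.3]
tcp_rot: [3.142, -0.01, -0.21]
contact_force: [-3.6, -3.0, 13.5]
opening: 0.099
```

>>> play_rows(moves=[[[0,0,0],[0,0,1.5],0],[[0,0,0],[0,0,3],0],[[0,0,0],[0,0,4],0],[[0,0,0],[0,0,4],0]])

```text
clock: 13.4
eef_pos: [495.1, 213.1, 94.2]
tcp_rot: [-3.142, -0.01, -0.21]
contact_force: [-4.2, -3.1, 14.9]
opening: 0.101
```

>>> play_rows(moves=[[[0,0,0],[0,0,1],0],[[0,0,0],[0,0,2],0],[[0,0,0],[0,0,3],0],[[0,0,0],[0,0,3],0]])

```text
clock: 13.8
eef_pos: [495.1, 213.0, 92.1]
tcp_rot: [-3.142, -0.01, -0.211]
contact_force: [-3.2, -3.6, 15.9]
opening: 0.102
```

>>> play_rows(moves=[[[0,0,0],[0,0,1],0],[[0,0,0],[0,0,2],0],[[0,0,0],[0,0,3],0],[[0,0,0],[0,0,3],0]])

```text
clock: 14.2
eef_pos: [495.3, 213.0, 90.4]
tcp_rot: [-3.141, -0.011, -0.211]
contact_force: [-4.7, -3.5, 19.7]
opening: 0.098
```

>>> play_rows(moves=[[[0,0,0],[0,0,1],0],[[0,0,0],[0,0,2],0],[[0,0,0],[0,0,3],0],[[0,0,0],[0,0,3],0]])

```text
clock: 14.6
eef_pos: [495.5, 213.0, 89.0]
tcp_rot: [-3.141, -0.011, -0.211]
contact_force: [-5.7, -3.5, 22.5]
opening: 0.101
```

>>> play_rows(moves=[[[0,0,0],[-0.5,0,1.5],0],[[0,0,0],[-0.5,0,3],0],[[0,0,0],[-0.5,0,4],0],[[0,0,0],[-0.5,0,4],0]])

```text
clock: 15.0
eef_pos: [495.7, 213.1, 87.0]
tcp_rot: [-3.141, -0.012, -0.211]
contact_force: [-5.4, -5.0, 27.4]
opening: 0.099
```

```bash
python3 - <<'E'
from h import *
import pickle
ps=pose(); s=r.sense(); print(ps, s["clock"],s["contact_force"],s["opening"])
p=r.grab_frame("wrist"); pickle.dump((p,ps),open("w7.pkl","wb"))
A=-.207
overlay(p,ps,18,64.8,[((-2.2,0),(0,0,255))],"pics/o7.png",[(492.2,213.4,A,96,212,60.5)])
E
```

```text
(array([495.65091482, 213.06232121,  86.99612144]), array([-3.14083127, -0.01188018, -0.21138276])) 15.0 [-5.38350485 -4.9692473  27.36186437] 0.09934724245113054
```

View pics/o7.png

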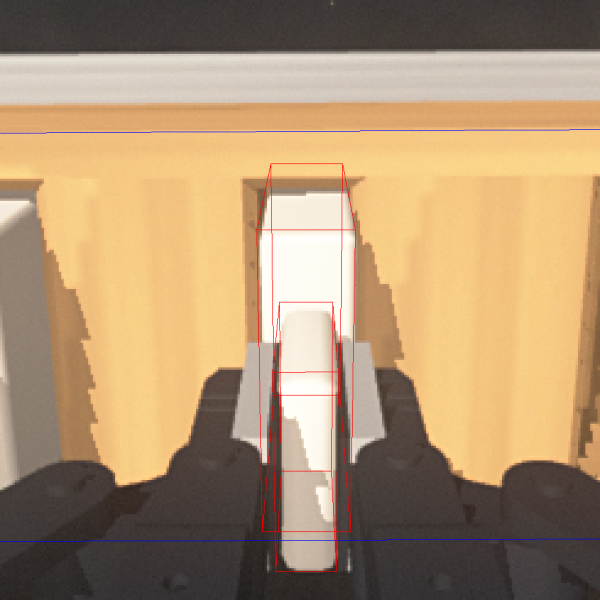

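>>> play_rows(moves=[[[0,-0.3,0],[-0.5,0,1],0],[[0,-0.6,0],[-0.5,0,1],0],[[0,-0.6,0],[-0.5,0,1],0],[[0,-0.6,0],[-0.5,0,1],0]])

```text
clock: 15.45
eef_pos: [496.0, 213.0, 88.0]
tcp_rot: [-3.14, -0.003, -0.211]
contact_force: [-4.7, -5.2, 24.4]
opening: 0.099
```

>>> play_rows(moves=[[[0,0,0],[0,0,0.5],0],[[0,0,0],[0,0,1],0],[[0,0,0],[0,0,1],0.35],[[0,0,0],[0,0,1],0.35],[[0,0,0],[0,0,1],0.35],[[0,0,0],[0,0,-5],0.35],[[0,0,0],[0,0,-25],0.35],[[0,0,0],[0,0,-60],0.35],[[0,0,0],[0,0,-100],0.35],[[0,0,0],[0,0,-135],0.35],[[0,0,0],[0,0,-145],0.35],[[0,0,0],[0,0,-145],0.35],[[0,0,0],[0,0,-145],0.35]])

```text
clock: 16.75
eef_pos: [494.9, 212.6, 232.0]
tcp_rot: [-3.141, -0.002, -0.211]
contact_force: [-1.1, -0.5, -0.6]
opening: 0.351
```

```bash
python3 - <<'E'
from h import *
import pickle
ps=pose(); s=r.sense(); print(ps, s["clock"],s["contact_force"],s["opening"],s["qpos"])
p=r.grab_frame("wrist"); pickle.dump((p,ps),open("w8.pkl","wb")); cv2.imwrite("pics/w8.png",p["color"][:,:,::-1])
p=r.grab_frame("side"); cv2.imwrite("pics/s8.png",cv2.resize(p["color"][150:350,240:450,::-1],None,fx=3,fy=3))
E
```

```text
(array([494.91240103, 212.64485901, 231.95274205]), array([-3.14129889e+00, -1.74177636e-03, -2.11434190e-01])) 16.75 [-1.11063027 -0.46643116 -0.5972724 ] 0.35054848542681005 [ 4.03514397e-01  2.17531422e-01  1.81854294e+00 -8.56581077e-04
  1.10392627e+00  2.18612959e+00]
```

View pics/w8.png

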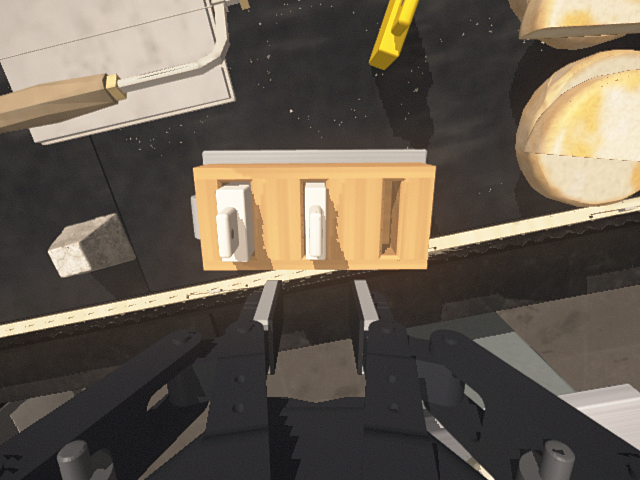

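View pics/s8.png

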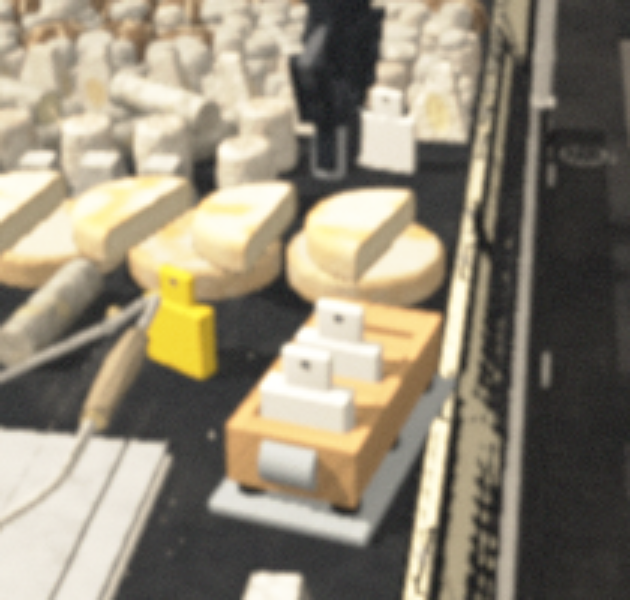

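>>> play_rows(moves=[[[0,0,0],[6,22,0],0.6],[[0,0,1],[15,58,0],0.8],[[0,0,2],[25,98,0],1],[[0,0,3],[36,140,0],1],[[0,0,4],[47,182,0],1],[[0,0,4],[58,224,0],1],[[0,0,4],[69,266,0],1],[[0,0,4],[80,308,0],1],[[0,0,4],[91,350,0],1],[[0,0,4],[102,392,0],1],[[0,0,4],[112,434,0],1],[[0,0,4],[123,476,0],1],[[0,0,4],[134,515,0],1],[[0,0,4],[140,540,15],1],[[0,0,4],[142,548,40],1],[[0,0,4],[142,548,60],1],[[0,0,4],[142,548,65],1],[[0,0,4],[142,548,65],1],[[0,0,4],[142,548,65],1]])

```text
clock: 18.75
eef_pos: [518.8, -353.0, 167.0]
tcp_rot: [3.141, -0.001, -0.281]
contact_force: [0.2, -0.2, 0.2]
opening: 0.997
```

```bash
python3 - <<'E'
from h import *
import pickle
ps=pose(); s=r.sense(); print(ps, s["clock"],s["opening"])
p=r.grab_frame("wrist"); pickle.dump((p,ps),open("w9.pkl","wb")); 
for q in r.silhouettes(p,"spacer_thin"):
    print(q["conf"],q["location"])
    if q["conf"]>.4: print(np.round(fit(p,ps,q["mask"],519,-352,-.28,12),3))
im=p["color"][:,:,::-1].copy()
w=render(p,ps,519,-352.5,-.28,12,1)
cs,_=cv2.findContours(w,cv2.RETR_EXTERNAL,cv2.CHAIN_APPROX_NONE);cv2.drawContours(im,cs,-1,(0,0,255),1)
cv2.imwrite("pics/w9.png",im)
E
```

```text
(array([ 518.76822515, -352.96565734,  166.98670843]), array([ 3.14099136e+00, -6.46639199e-04, -2.80811410e-01])) 18.75 0.9968340065983581
0.58 [314.9, 224.6]
[ 5.19512e+02 -3.52548e+02 -2.63000e-01  9.10000e-01]
```

View pics/w9.png

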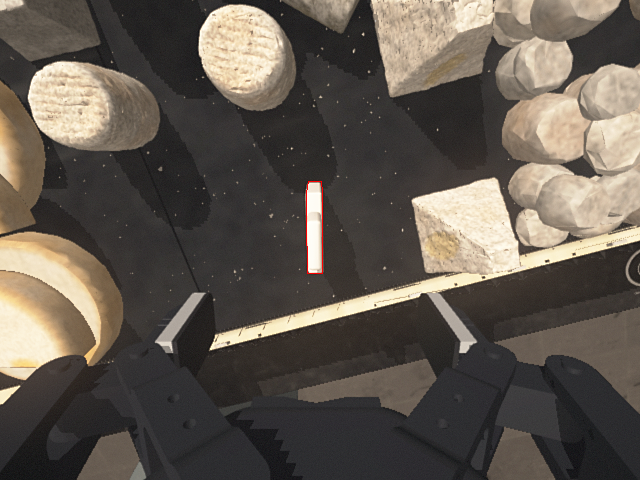

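>>> play_rows(moves=[[[0,0,0],[0,0,10],0.6],[[0,0,0],[0,0,30],0.6],[[0,0,0],[0,0,55],0.6],[[0,0,0],[0,0,80],0.6],[[0,0,0],[0,0,96],0.6],[[0,0,0],[0,0,102],0.6],[[0,0,0],[0,0,102],0.6],[[0,0,0],[0,0,102],0.6]])

```text
clock: 19.65
eef_pos: [519.9, -353.7, 66.6]
tcp_rot: [3.14, -0.003, -0.281]
contact_force: [0.4, 0.5, -0.0]
opening: 0.602
```

```bash
python3 - <<'E'
from h import *
ps=pose(); print(ps, r.sense()["clock"],r.sense()["contact_force"])
p=r.grab_frame("wrist"); cv2.imwrite("pics/w10.png",p["color"][:,:,::-1])
E
```

```text
(array([ 519.91754362, -353.73908765,   66.62590693]), array([ 3.14009983, -0.00334741, -0.28064375])) 19.65 [ 0.41411648  0.50051848 -0.01660979]
```

View pics/w10.png

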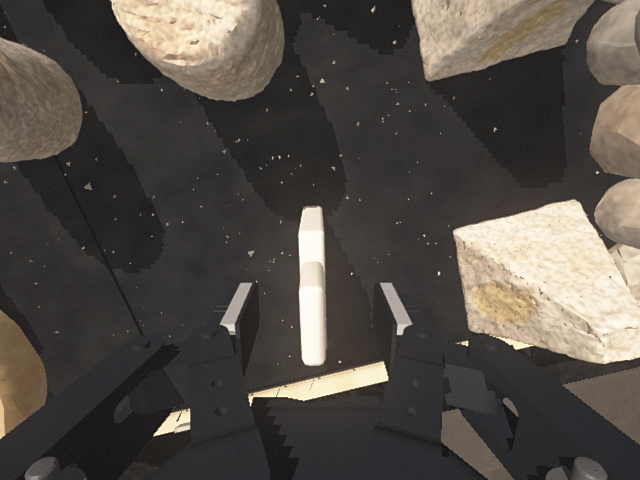

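>>> play_rows(moves=[[[0,0,0],[0,-1,1.5],0],[[0,0,0],[0,-1,1.5],0],[[0,0,0],[0,-1,1.5],0],[[0,0,0],[0,-1,1.5],0],[[0,0,0],[0,-1,1.5],0],[[0,0,0],[0,-1,1.5],0],[[0,0,0],[0,-1,1.5],0]], newtons=80)

```text
clock: 20.4
eef_pos: [520.8, -353.2, 66.1]
tcp_rot: [3.14, -0.005, -0.281]
contact_force: [-0.4, 1.1, 5.9]
opening: 0.101
```

>>> play_rows(moves=[[[0,0,0],[0,0,-15],0],[[0,0,0],[0,0,-45],0],[[0,0,0],[0,0,-85],0],[[0,0,0],[0,0,-125],0],[[0,0,0],[0,0,-155],0],[[0,0,0],[0,0,-165],0],[[0,0,0],[0,0,-165],0]])

```text
clock: 21.1
eef_pos: [520.6, -353.0, 232.8]
tcp_rot: [3.139, -0.008, -0.281]
contact_force: [-0.7, -0.2, -0.3]
opening: 0.099
```

>>> play_rows(moves=[[[0,0,0],[-9,-23,0],0],[[0,0,-1],[-22,-58,0],0],[[0,0,-2],[-36,-95,0],0],[[0,0,-3],[-50,-132,0],0],[[0,0,-4],[-64,-169,0],0],[[0,0,-4],[-79,-206,0],0],[[0,0,-4],[-93,-243,0],0],[[0,0,-4],[-107,-280,0],0],[[0,0,-4],[-121,-318,0],0],[[0,0,-4],[-136,-356,0],0],[[0,0,-4],[-150,-394,0],0],[[0,0,-4],[-164,-430,0],0],[[0,0,-4],[-174,-456,0],0],[[0,0,-4],[-178,-467,0],0],[[0,0,-4],[-178,-467,0],0],[[0,0,-4],[-178,-467,0],0],[[0,0,-4],[-178,-467,0],0]])

```text
clock: 22.8
eef_pos: [478.9, 143.8, 229.7]
tcp_rot: [3.137, -0.007, -0.212]
contact_force: [-0.2, 0.5, -1.3]
opening: 0.102
```

```bash
python3 - <<'E'
from h import *
import pickle
ps=pose(); s=r.sense(); print(ps, s["clock"],s["contact_force"],s["opening"])
p=r.grab_frame("wrist"); pickle.dump((p,ps),open("w11.pkl","wb"))
A=-.207
overlay(p,ps,12,66,[((-1.4,0),(0,0,255))],"pics/o11.png",[(477.8,144.9,A,76,20,70),(492.2,213.4,A,96,212,70)])
Rt=Ro.from_euler('xyz',ps[1]).as_matrix(); c=Rt@[-1.4,0,0]+ps[0]; print(c, Rt.T@(np.array([477.8,144.9,c[2]])-c))
E
```

```text
(array([478.86932422, 143.81234892, 229.65238205]), array([ 3.13741837, -0.00683034, -0.21197411])) 22.8 [-0.18983438  0.53538046 -1.30296366] 0.10169827115271016
[477.50069167 144.10688837 229.64281964] [ 0.12574319 -0.83832763 -0.00264055]
```

View pics/o11.png

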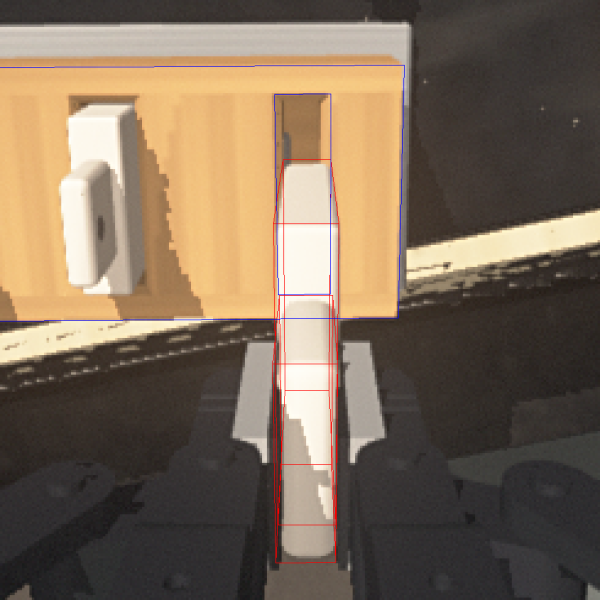

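>>> play_rows(moves=[[[0.15,0,-0.3],[-0.5,-0.9,15],0],[[0.15,0,-0.3],[-0.5,-0.9,45],0],[[0.15,0,-0.3],[-1,-0.9,70],0],[[0.15,0,-0.3],[-1.5,-0.9,82],0],[[0.15,0,-0.3],[-1.5,-0.9,86],0],[[0.15,0,-0.3],[-1.5,-0.9,86],0],[[0.15,0,-0.3],[-1.5,-0.9,86],0]])

```text
clock: 23.55
eef_pos: [479.0, 144.6, 144.8]
tcp_rot: [3.141, -0.008, -0.207]
contact_force: [-0.8, 0.5, -0.8]
opening: 0.099
```

```bash
python3 - <<'E'
from h import *
import pickle
ps=pose(); s=r.sense(); print(ps, s["clock"],s["contact_force"],s["opening"])
p=r.grab_frame("wrist"); pickle.dump((p,ps),open("w12.pkl","wb"))
A=-.207
overlay(p,ps,12,66,[((-1.4,0),(0,0,255))],"pics/o12.png",[(477.8,144.9,A,76,20,70),(492.2,213.4,A,96,212,70)])
Rt=Ro.from_euler('xyz',ps[1]).as_matrix(); c=Rt@[-1.4,0,0]+ps[0]; print(c, Rt.T@(np.array([477.8,144.9,c[2]])-c))
E
```

```text
(array([479.02966692, 144.62611895, 144.78935667]), array([ 3.140946  , -0.00842879, -0.20729679])) 23.55 [-0.78373892  0.47531946 -0.76759359] 0.09940024044425444
[477.65968839 144.91425015 144.7775565 ] [ 0.14023557 -0.01493397  0.00117239]
```

View pics/o12.png

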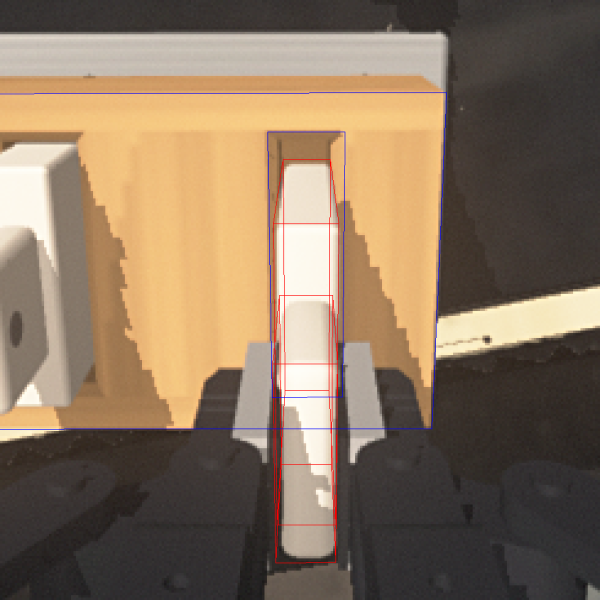

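>>> play_rows(moves=[[[0,0,0],[0,0,3],0],[[0,0,0],[0,0,7],0],[[0,0,0],[0,0,10],0],[[0,0,0],[-0.2,0,13],0],[[0,0,0],[-0.3,0,16],0],[[0,0,0],[-0.3,0,19],0],[[0,0,0],[-0.3,0,19],0]])

```text
clock: 24.3
eef_pos: [478.8, 144.7, 125.4]
tcp_rot: [3.141, -0.008, -0.207]
contact_force: [-0.0, -1.1, -1.5]
opening: 0.099
```

>>> play_rows(moves=[[[0,0,0],[-0.2,0,2],0],[[0,-0.1,0],[-0.2,0,4],0],[[0,-0.1,0],[-0.2,0,6],0],[[0,-0.2,0],[-0.2,0,7],0],[[0,-0.2,0],[-0.2,0,8],0],[[0,-0.2,0],[-0.2,0,8],0]])

```text
clock: 24.9
eef_pos: [478.8, 144.8, 117.6]
tcp_rot: [3.141, -0.005, -0.207]
contact_force: [-0.0, -0.9, 3.3]
opening: 0.101
```

>>> play_rows(moves=[[[0,0,0],[-0.2,0,1.5],0],[[0,0,0],[-0.2,0,3],0],[[0,0,0],[-0.2,0,4.5],0],[[0,0,0],[-0.2,0,6],0],[[0,0,0],[-0.2,0,6],0]])

```text
clock: 25.4
eef_pos: [479.1, 144.8, 112.3]
tcp_rot: [3.141, -0.006, -0.207]
contact_force: [-2.4, -2.2, 13.0]
opening: 0.098
```

>>> play_rows(moves=[[[0,0,0],[-0.2,0,1.5],0],[[0,-0.1,0],[-0.2,0,3],0],[[0,-0.1,0],[-0.2,0,4.5],0],[[0,-0.1,0],[-0.2,0,6],0],[[0,-0.1,0],[-0.2,0,6],0]])

```text
clock: 25.9
eef_pos: [479.7, 144.8, 107.2]
tcp_rot: [3.142, -0.006, -0.207]
contact_force: [-1.7, -1.4, 12.8]
opening: 0.1
```

>>> play_rows(moves=[[[0,0,0],[-0.4,0,1.5],0],[[0,0,0],[-0.4,0,3],0],[[0,0,0],[-0.4,0,4.5],0],[[0,0,0],[-0.4,0,6],0],[[0,0,0],[-0.4,0,6],0]])

```text
clock: 26.4
eef_pos: [480.0, 144.7, 102.0]
tcp_rot: [-3.141, -0.007, -0.207]
contact_force: [-1.5, -2.9, 13.3]
opening: 0.1
```

>>> play_rows(moves=[[[0,0,0],[-0.3,0,1.5],0],[[0,0,0],[-0.3,0,3],0],[[0,-0.1,0],[-0.3,0,4.5],0],[[0,-0.1,0],[-0.3,0,6],0],[[0,-0.1,0],[-0.3,0,6],0]])

```text
clock: 26.9
eef_pos: [480.5, 144.6, 96.9]
tcp_rot: [-3.141, -0.007, -0.206]
contact_force: [-0.9, -3.0, 12.4]
opening: 0.098
```

>>> play_rows(moves=[[[0,0,0],[-0.3,0,1.5],0],[[0,-0.1,0],[-0.5,0,3],0],[[0,-0.1,0],[-0.5,0,4],0],[[0,-0.1,0],[-0.5,0,4],0]])

```text
clock: 27.3
eef_pos: [480.7, 144.5, 93.7]
tcp_rot: [-3.141, -0.007, -0.206]
contact_force: [-1.3, -3.2, 12.2]
opening: 0.098
```

>>> play_rows(moves=[[[0,0,0],[-0.3,0,1],0],[[0,0,0],[-0.5,0,2],0],[[0,0,0],[-0.5,0,3],0],[[0,0,0],[-0.5,0,3],0]])

```text
clock: 27.7
eef_pos: [480.9, 144.4, 91.6]
tcp_rot: [-3.141, -0.008, -0.206]
contact_force: [-1.9, -3.1, 15.1]
opening: 0.099
```

>>> play_rows(moves=[[[0,0,0],[-0.5,0,1],0],[[0,-0.1,0],[-0.5,0,2],0],[[0,-0.2,0],[-0.5,0,3],0],[[0,-0.2,0],[-0.5,0,3],0]])

```text
clock: 28.1
eef_pos: [481.0, 144.4, 89.8]
tcp_rot: [-3.141, -0.005, -0.206]
contact_force: [-3.5, -3.4, 19.2]
opening: 0.099
```

>>> play_rows(moves=[[[0,0,0],[-0.5,0,1],0],[[0,-0.1,0],[-0.5,0,2],0],[[0,-0.1,0],[-0.5,0,3],0],[[0,-0.1,0],[-0.5,0,3],0]])

```text
clock: 28.5
eef_pos: [481.0, 144.4, 88.2]
tcp_rot: [-3.141, -0.005, -0.206]
contact_force: [-5.7, -4.2, 22.1]
opening: 0.101
```

>>> play_rows(moves=[[[0,0,0],[-0.5,0,1.5],0],[[0,-0.1,0],[-0.5,0,3],0],[[0,-0.2,0],[-0.5,0,4],0],[[0,-0.2,0],[-0.5,0,4],0]])

```text
clock: 28.9
eef_pos: [481.0, 144.4, 86.0]
tcp_rot: [-3.141, -0.002, -0.206]
contact_force: [-6.6, -4.6, 28.6]
opening: 0.1
```

```bash
python3 - <<'E'
from h import *
import pickle
ps=pose(); s=r.sense(); print(ps, s["clock"],s["contact_force"],s["opening"])
p=r.grab_frame("wrist"); pickle.dump((p,ps),open("w13.pkl","wb"))
overlay(p,ps,12,66,[((-1.4,0),(0,0,255))],"pics/o13.png",[])
E
```

```text
(array([481.0304551 , 144.40118818,  86.0333251 ]), array([-3.14085456e+00, -2.18665043e-03, -2.05626807e-01])) 28.9 [-6.62053556 -4.56434653 28.5784504 ] 0.09964367668638349
```

View pics/o13.png

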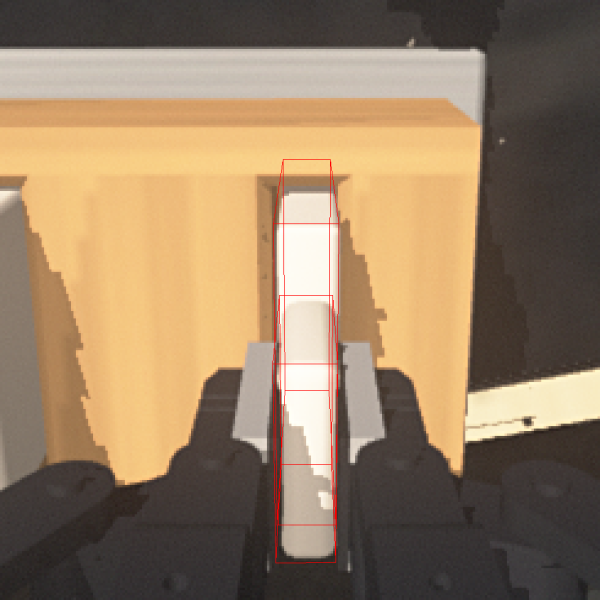

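>>> play_rows(moves=[[[0,0,0],[0,0,0],0],[[0,0,0],[0,0,0],0.35],[[0,0,0],[0,0,0],0.35],[[0,0,0],[0,0,0],0.35],[[0,0,0],[0,0,-6],0.35],[[0,0,0],[0,0,-25],0.35],[[0,0,0],[0,0,-60],0.35],[[0,0,0],[0,0,-100],0.35],[[0,0,0],[0,0,-135],0.35],[[0,0,0],[0,0,-145],0.35],[[0,0,0],[0,0,-145],0.35],[[0,0,0],[20,20,-145],0.35],[[0,0,0],[20,20,-145],0.35]])

```text
clock: 30.25
eef_pos: [496.4, 119.1, 229.6]
tcp_rot: [3.141, -0.001, -0.206]
contact_force: [-0.6, -0.1, -0.2]
opening: 0.35
```

```bash
python3 - <<'E'
from h import *
import pickle
ps=pose(); s=r.sense(); print(ps, s["clock"],s["contact_force"],s["opening"])
p=r.grab_frame("wrist"); pickle.dump((p,ps),open("w14.pkl","wb")); 
im=cv2.resize(p["color"][:,:,::-1],None,fx=4,fy=4,interpolation=2)
# predicted top outlines when home: base z 32
A=-.207
for y,th in ((70,24),(0,18),(-70,12)):
    cx,cy=492.2-np.sin(A)*y,213.4+np.cos(A)*y
    R=Ro.from_euler('z',A).as_matrix()
    for b in (box(64,th,0,60),box(36,10,60,90)):
        uv=(proj(p,b@R.T+[cx,cy,32],ps)+.5)*4
        for i in range(8):
            for j in range(i):
                if (b[i]!=b[j]).sum()==1 and b[i][2]>0 and b[j][2]>0: cv2.line(im,tuple(map(int,uv[i])),tuple(map(int,uv[j])),(0,0,255),1)
c=im[520:1200,600:1900]; cv2.imwrite("pics/o14.png",cv2.resize(c,None,fx=.6,fy=.6,interpolation=cv2.INTER_AREA))
p=r.grab_frame("side"); cv2.imwrite("pics/s14.png",cv2.resize(p["color"][150:350,240:450,::-1],None,fx=3,fy=3))
p=r.grab_frame("scene"); cv2.imwrite("pics/sc14.png",p["color"][:,:,::-1])
E
```

```text
(array([496.42128725, 119.1358357 , 229.58785037]), array([ 3.14087401e+00, -1.07597168e-03, -2.06293689e-01])) 30.25 [-0.57476037 -0.1456594  -0.2287331 ] 0.349628864004218
```

View pics/o14.png

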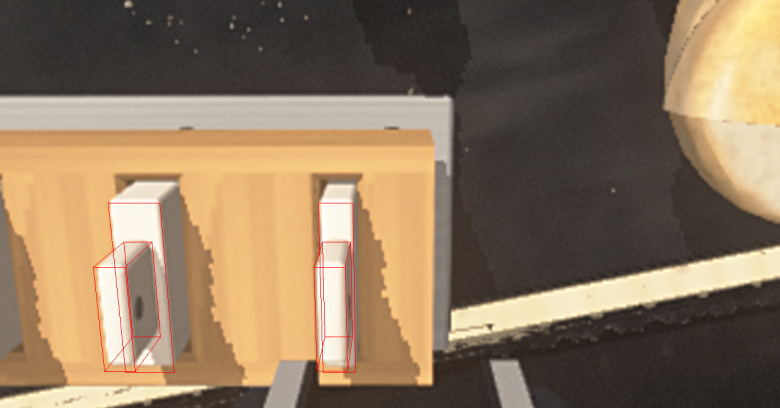

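View pics/s14.png

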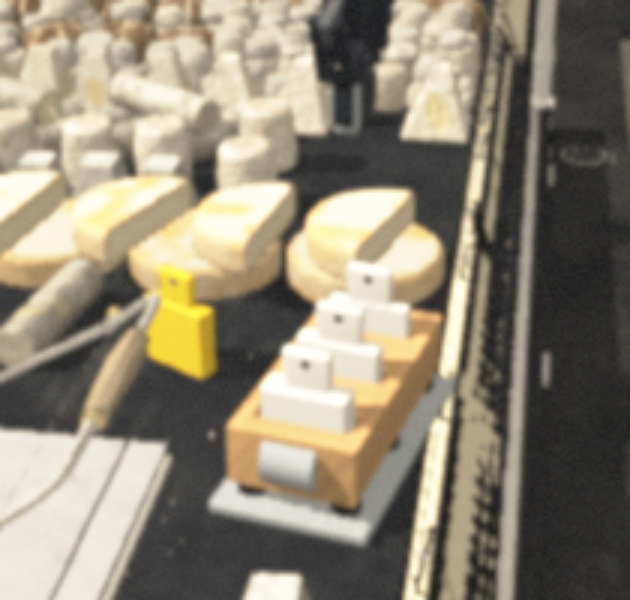

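View pics/sc14.png

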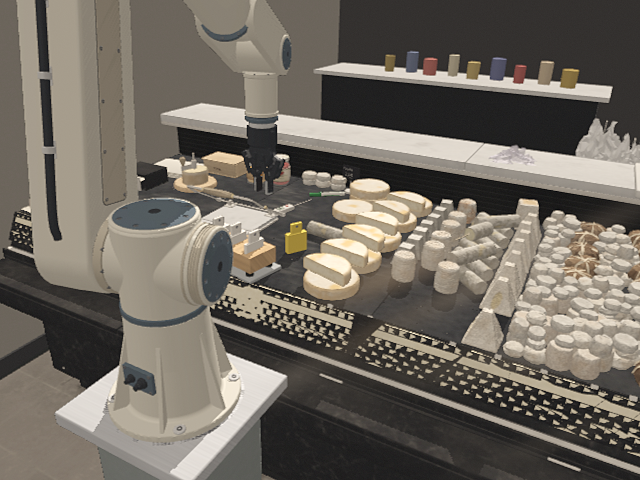

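>>> play_rows(moves=[[[0,0,0],[0,0,-5],0.35],[[0,0,0],[0,0,-5],0.35],[[0,0,0],[0,0,-5],0.35],[[0,0,0],[0,0,-5],0.35],[[0,0,0],[0,0,-5],0.35],[[0,0,0],[0,0,-5],0.35],[[0,0,0],[0,0,-5],0.35],[[0,0,0],[0,0,-5],0.35],[[0,0,0],[0,0,-5],0.35],[[0,0,0],[0,0,-5],0.35]])

```text
clock: 31.4
eef_pos: [495.2, 120.6, 234.7]
tcp_rot: [3.141, 0.0, -0.206]
contact_force: [0.9, 0.5, -0.8]
opening: 0.349
```

```bash
python3 - <<'E'
from h import *
ps=pose(); p=r.grab_frame("wrist"); A=-.207
for dz in (0,6):
    im=cv2.resize(p["color"][:,:,::-1],None,fx=4,fy=4,interpolation=2)
    for y,th in ((0,18),(-70,12)):
        cx,cy=492.2-np.sin(A)*y+1.2*np.cos(A),213.4+np.cos(A)*y+1.2*np.sin(A)
        R=Ro.from_euler('z',A).as_matrix()
        for b in (box(64,th,0,60),box(36,10,60,90)):
            uv=(proj(p,b@R.T+[cx,cy,32+dz],ps)+.5)*4
            for i in range(8):
                for j in range(i):
                    if (b[i]!=b[j]).sum()==1 and b[i][2]>0 and b[j][2]>0: cv2.line(im,tuple(map(int,uv[i])),tuple(map(int,uv[j])),(0,0,255),1)
    c=im[760:1180,740:1260]; cv2.imwrite(f"pics/o15_{dz}.png",c)
E
```

```text
(no output)
```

View pics/o15_0.png

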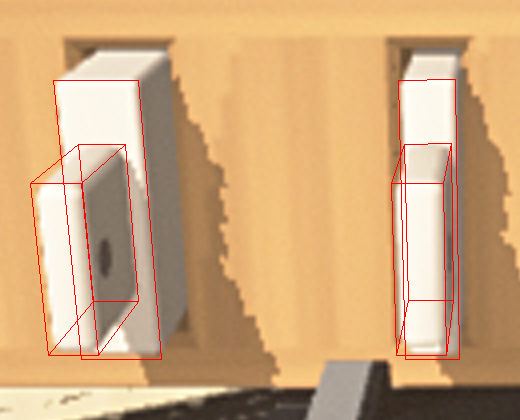

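View pics/o15_6.png

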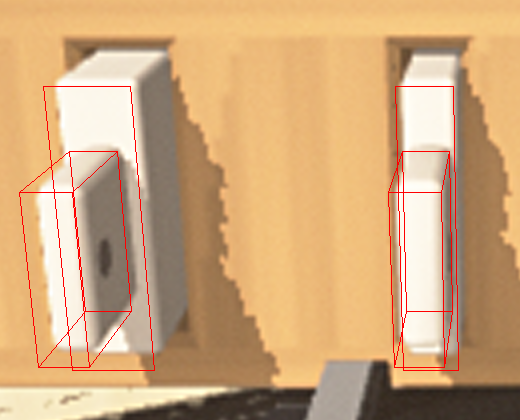

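Both sit at the home height (the dz = 0 overlay matches, the 6 mm one doesn't). Handing in.

```bash
python3 -c "
from rig import r
print(r.sign_off())"
```

```text
the job is handed in; nothing more can be done
None
```

Both spacers are in the rack and fully home: spacer_mid in the 20 mm slot and spacer_thin in the 14 mm slot. I handed the job in at about 31 s of the 72 s.

- **Pushing home:** I gripped each spacer by its tab and pushed in small steps. The force stayed level at about 13 N past the sprung bar. At the slot floor it climbed by roughly 2 to 3 N per mm, about the rack's own give. I stopped at 27 N for mid and 29 N for thin.
- **Camera checks:** After release, the wrist picture matched both spacers at the home height (base 32 mm above the counter) and clearly did not match 6 mm higher. In the side view all three spacers stand in the rack and the wide one looks unmoved. The scene view shows no cheese displaced.
- **Small disagreement:** At about 22 N the thin spacer's computed depth was about 1.6 mm deeper than the rack's stated stiffness predicts. I put this down to uncertainty in the height at which I gripped it.

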